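# Unlock the vise with the hex key, open its jaw and take out the finished block

### The job

Take the large T-handled hex key out of the wooden stand, push it fully home in the hexagon socket of the cam screw on the vise's sliding jaw and turn the screw anticlockwise, about a quarter turn to its stop, to unlock the jaw. Then slide the jaw all the way open to its end stop and leave the key standing in the screw, ready for the next part. Lift the finished block out of the open vise and set it down gently, upright, in the free half of the steel tray, without disturbing the two blocks that already stand there.

Things in the scene. Friction and masses are not known exactly. Their poses are not given: they have to be found in the camera images.
- vise: Low steel vise bolted down, 80 mm wide (x), 238 mm long (y -75 to +163 mm); origin on the bench under the clamped block, z up. Bed top at 28 mm, jaws 70 mm high. Fixed jaw's face at y = -30 mm; the sliding jaw (60 mm long, face at y = +30 mm when closed) opens towards +y. Ears 20 mm high stick out 20 mm each side at y = 10 mm
- jaw (a joint): Opening of the sliding jaw in m: 0 clamped on the block, 0.045 at the end stop. Locked until the cam screw is turned; then it slides with about 3 N plus 25 N per m/s and stays where it is left. Push it, or draw it along by the key standing in its screw
- screw (a joint): Angle of the cam screw in rad, growing anticlockwise as seen from above: 0 locked, stop at 1.5. The jaw is free from about 0.9 on. Turns with about 0.15 Nm
- socket (a point): Centre of the mouth of the hexagon socket in the middle of the sliding jaw's top (62 mm along +y of the vise when closed), 66 mm above the bench, 4 mm below the jaw's top. 18 mm across flats, 20 mm deep, lip flared to 23 mm. z up; its frame turns with the screw and moves with the jaw; at screw 0 parallel to the vise's, two corners of the hexagon along its x
- key: T-handled hex key, 126 mm tall, 0.25 kg, upright in the stand. Hex shank 17 mm across flats, 100 mm long (last 4 mm bevelled to 13 mm); flat-sided handle 100 (x) x 18 (y) x 26 mm high, its middle at z = 113 mm. Origin: middle of the tip, z up. Two hexagon corners along its x: it fits when its yaw equals the socket's or differs by a multiple of 60 degrees (play 6 degrees either way)
- stand: Fixed wooden tool block 150 (x) by 70 (y) by 55 mm high, origin under its centre. The large key stands in a round 21 mm hole at x = -35 mm, its tip 10 mm above the bench; a small T-handled key, only 96 mm above the bench at its top, stands in another hole at x = +50 mm
- part: The finished block: plain aluminium block with bored ports, 45 mm (x) by 60 mm (y) by 90 mm high, about 0.65 kg, origin at the centre of its underside. It stands on the vise's bed (28 mm above the bench), axes parallel to the vise's, its 60 mm width between the jaws; its upper 48 mm stand out above them
- tray: Fixed steel tray 230 (x) by 180 (y) mm, open on top, walls 3 mm thick and 32 mm high, floor 3 mm above the bench, origin under its centre. The two finished blocks stand in its +x half; the middle of the free half is at x = -50 mm, y = 0
- done_a: One of the two finished blocks already in the tray, the same as the part; origin at the centre of its underside
- done_b: The other finished block already in the tray; origin at the centre of its underside

How it is judged:
By the outcome, as a careful person would: the job done as asked, in the order asked, and still so for the second after the job is handed in, with the robot touching nothing.
It also fails if it takes over 58 s, if anything falls off the work surface, if the arm or the gripper's body presses on something with over 40 N, if the wrist force passes 120 N, or if a joint passes its speed limit or range.

### The arm

A 7-joint arm with a two-finger parallel gripper is mounted at the origin on the work surface. World frame = base frame: x ahead of the robot, y to its left, z up, the work surface at z = 0. Lengths are in m, angles in rad, forces in N, time in s.
With the tool pointing down it reaches from about 0.4 to 0.9 m from the base axis. Payload 5.5 kg.
Tool frame: the origin (TCP) lies midway between the tips of the shut fingers; the grasp point (between the pads) lies 19 mm behind it (manip.grip_depth is the distance from the TCP to the grasp point, in m); z points along the fingers, y is the line along which they close (so a half turn about z gives the same grasp; the last joint's range is limited). The gripper opens to 92 mm and grips with 3 to 60 N. Pads are 19 mm wide; open, the fingers measure 130 mm over their backs; the gripper's body (75 mm by 190 mm) begins 47 mm behind the grasp point.
Start: joints at [-1.082, 0.501, -0.427, 1.55, 0.221, 1.138, -0.21], TCP at [0.145, 0.634, 0.227] pointing down, gripper open.
Joint ranges: [-2.88, 2.88], [-0.31, 2.03], [-1.54, 1.56], [0.2, 2.42], [-1.41, 4.55], [0.19, 2.02], [-2.57, 2.57]. Speed limits (rad/s): [2.57, 2.57, 3.14, 3.14, 3.14, 3.14, 3.14].

### API

Orientations are given as a unit quaternion [x, y, z, w].
In Python, from bench import manip, effector, viewer gives the robot as it stands. Calls block until the motion is done:
- manip.move_pose(position, orientation): joint-space move of the TCP to a pose.
- manip.servo_line(position, ori=None, vel=0.15): straight line of the TCP; ori=None keeps the orientation; vel is the mean speed in m/s.
- manip.movej(angles): joint-space move.
- effector.open_jaws() and effector.close(f_grip=None): open the fingers fully, or close them until they stop; f_grip is the grip in N (None keeps the last).
- manip.sleep(seconds).
- manip.solve_ik(position, orientation): joint angles nearest the present ones, or None.
- viewer.get_image(name): name is "side" or "top" or "wrist"; returns the picture (400x640x3 uint8, red, green, blue); there is no depth.
- viewer.get_calibration(name): a dict with "vfov" (degrees; the focal length in pixels is half the picture's height over the tangent of half this angle, whatever the lens; pixels are square), "cx", "cy" (the principal point, pixels), "eye" and "attitude" of the camera in the world. Camera axes: x right, y down, z forward; pixel columns grow to the right and rows downward; lengths in m; the calibration is good to about 2 mm. A picture is of the moment at which its call begins: read the wrist's pose just before it. get_calibration takes no time and is no camera call; for the wrist camera it gives the pose at the moment of the call.
A pose or a line that the arm cannot do raises manip.PlanningError and nothing moves.
- manip.hand_in(): hands the job in; it is judged then, once.
Readings, each from a call of its own:
- manip.current_clock(): time.
- manip.current_q(): joint angles.
- manip.current_joint_velocities(): joint speeds.
- manip.current_tau(): joint torques, N m.
- manip.current_tool_pos(): TCP position.
- manip.current_tcp_rot(): TCP orientation.
- manip.current_force(): force on the tool from outside, world axes, zero at the start.
- manip.current_wrist_torque(): the same for the moment, N m.
- manip.current_finger_gap(): finger opening in m.
- manip.current_gripper_force(): force on a finger pad.
Only numpy, scipy, OpenCV 4.12 (cv2) and the standard library are available. Lean on these libraries where they do the work, as an engineer would, in place of code of your own. Each camera call takes 0.05 s, during which the arm holds its last target. There are 200 camera calls.

## Working session

There is one attempt and no reset: what is moved stays moved. The work goes in short steps, each a Python script; the robot and the scene stay as the last script left them, time stands still between calls to the robot, and variables do not carry over. Pictures are saved under pics/ and viewed, at most 10 in all, crops included, and the job is handed in when it is done.

```bash
ls; mkdir -p pics; python3 - <<'E'
from bench import manip, effector, viewer
import cv2
for n in ["side","top"]:
    im=viewer.get_image(n); cv2.imwrite(f"pics/{n}0.png",im[:,:,::-1]); print(n,viewer.get_calibration(n))
print(viewer.get_calibration("wrist"),manip.current_tcp_rot(),manip.grip_depth,manip.current_clock())
E
```

```text
pics
side {'vfov': 52.61010361885606, 'cx': 320.79805106953825, 'cy': 191.73181387661214, 'eye': array([0.37136648, 0.72938083, 0.70868884]), 'attitude': array([-0.11451022,  0.89904516, -0.42028699,  0.04431766])}
top {'vfov': 44.65014920021222, 'cx': 321.471781547238, 'cy': 190.19440282161509, 'eye': array([ 0.44761785, -0.00863492,  1.29096129]), 'attitude': array([ 0.71095223, -0.70262483,  0.01993038, -0.02163439])}
{'vfov': 70.07868337770117, 'cx': 316.78058281477445, 'cy': 203.1620815066062, 'eye': array([0.0757809 , 0.64943916, 0.38463167]), 'attitude': array([0.77506626, 0.61711209, 0.08409055, 0.10664776])} [ 1.12630175e-01  9.93636597e-01 -8.61757314e-04 -1.20097547e-04] 0.0188 0.1
```

View pics/top0.png

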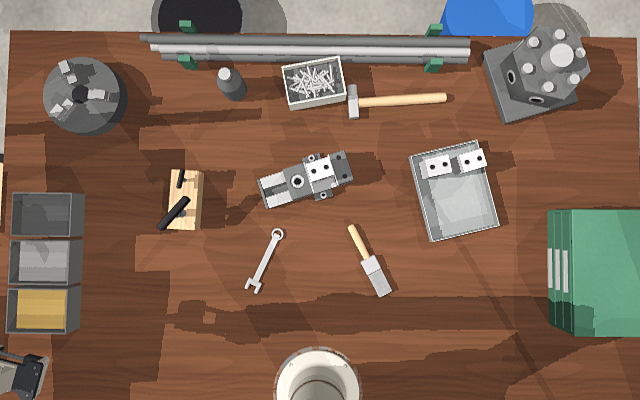

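View pics/side0.png

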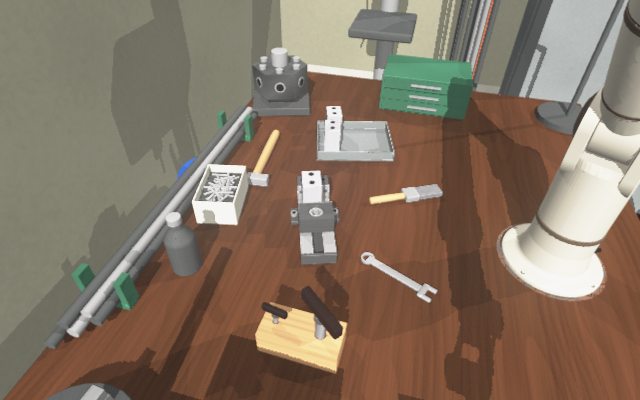

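The top view shows the stand at (186,200) with the large key's handle running (162,228)-(188,198), the vise socket at about (297,181) with the block at (319,170), and the tray at (455,192) with its free half towards the robot. The side view agrees with this. Next I'll get rough positions and take closer wrist views.

```bash
cat > h.py <<'E'
from bench import manip, effector, viewer
import numpy as np, cv2
from scipy.spatial.transform import Rotation as R
def down(yaw):  # tool z down, tool x at heading yaw
    return (R.from_euler('z',yaw)*R.from_euler('x',np.pi)).as_quat()
def ray(cal,px,z):
    f=200/np.tan(np.radians(cal['vfov'])/2)
    px=np.atleast_2d(px).astype(float)
    d=np.c_[(px[:,0]-cal['cx'])/f,(px[:,1]-cal['cy'])/f,np.ones(len(px))]
    d=R.from_quat(cal['attitude']).apply(d); e=cal['eye']
    return (e+d*((z-e[2])/d[:,2])[:,None])[:,:2]
def shot(name,fn):
    c=viewer.get_calibration(name); im=viewer.get_image(name)
    cv2.imwrite(fn,im[:,:,::-1]); np.save(fn+'.npy',c,allow_pickle=True); return im,c
def cal(fn): return np.load(fn+'.npy',allow_pickle=True).item()
def grasp(p,yaw): # TCP pos for grasp point p, tool down
    return [p[0],p[1],p[2]-manip.grip_depth]
E
python3 - <<'E'
from h import *
c=viewer.get_calibration('top')
print('key',ray(c,[[162,228],[188,198]],.136))
print('stand',ray(c,[[172,170],[203,170],[199,229]],.055))
print('socket',ray(c,[297,181],.066),'part',ray(c,[319,170],.118))
print('tray',ray(c,[[410,157],[476,141],[499,226],[432,241]],.032))
cw=viewer.get_calibration('wrist'); T=R.from_quat(manip.current_tcp_rot())
print('cam in tool',T.inv().apply(cw['eye']-manip.current_tool_pos()),(T.inv()*R.from_quat(cw['attitude'])).as_euler('xyz',degrees=True), T.as_matrix()[:,0])
E
```

```text
key [[0.42154897 0.37081967]
 [0.49329813 0.31125198]]
stand [[0.56745749 0.37650305]
 [0.56837766 0.29742075]
 [0.41831067 0.30363009]]
socket [[0.5422059  0.05674722]] part [[0.56548791 0.00115886]]
tray [[ 0.61080532 -0.23419257]
 [ 0.65468699 -0.40587649]
 [ 0.43466007 -0.46358999]
 [ 0.39412231 -0.29101315]]
cam in tool [ 0.07158306  0.00026425 -0.15882415] [-1.56135284e+01  2.65777235e-02  9.00221055e+01] [-9.74628859e-01  2.23827134e-01  4.45468815e-05]
```

```bash
python3 - <<'E'
from h import *
manip.move_pose([0.545,0.045,0.27],down(np.radians(150))); print(manip.current_clock(),manip.current_q().round(2))
shot('wrist','pics/vise.png')
manip.move_pose([0.457,0.341,0.29],down(np.radians(140))); print(manip.current_clock(),manip.current_q().round(2))
shot('wrist','pics/stand.png')
a=cv2.imread('pics/vise.png');b=cv2.imread('pics/stand.png')
E
```

```text
2.625 [-0.16  0.24  0.03  1.78 -0.01  1.12  0.92]
3.8583 [-0.58  0.27 -0.13  1.69  0.04  1.18  0.15]
```

View pics/vise.png

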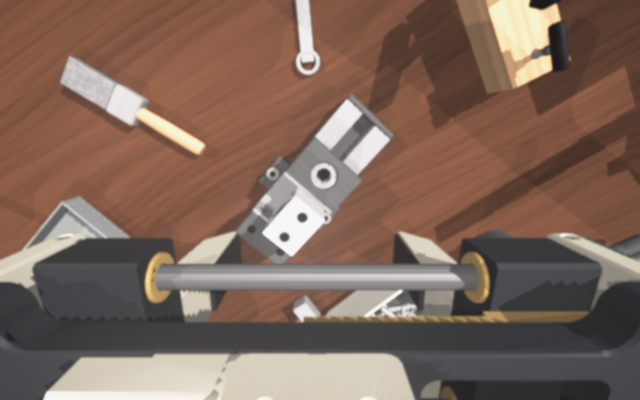

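View pics/stand.png

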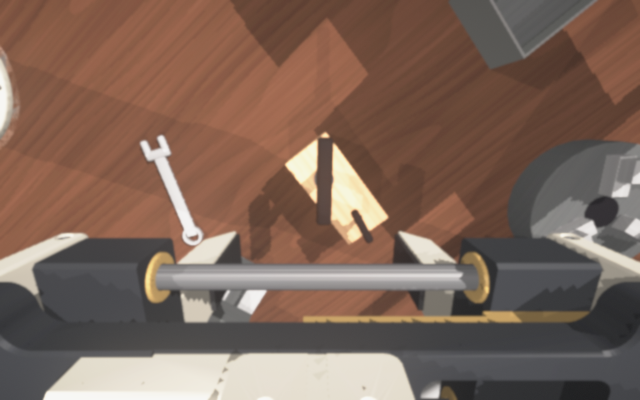

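The vise view has the socket ring at about (323,175) and the white block top at about (296,224). The stand view has the handle along x≈324, rows 138-224. I'll refine both with contours.

```bash
python3 - <<'E'
from h import *
def big(m,x0,y0,x1,y1,seed=None):
    k=np.zeros_like(m);k[y0:y1,x0:x1]=m[y0:y1,x0:x1]
    cs=cv2.findContours(k,cv2.RETR_EXTERNAL,cv2.CHAIN_APPROX_NONE)[0]
    return max(cs,key=cv2.contourArea)
def rect(c,cal_,z,t):
    p=ray(cal_,c[:,0,:],z).astype(np.float32)*1000
    r=cv2.minAreaRect(p); b=cv2.boxPoints(r); e=b[1]-b[0];f=b[2]-b[1]
    l=e if np.linalg.norm(e)>np.linalg.norm(f) else f
    print(t,np.round(r[0],1),np.round(r[1],1),'long axis deg',np.degrees(np.arctan2(l[1],l[0]))%180)
s=cv2.imread('pics/stand.png');g=s.max(2)
cs=cal('pics/stand.png')
rect(big(((g<75)*255).astype('uint8'),300,125,345,235),cs,.136,'key handle')
v=cv2.imread('pics/vise.png');cv=cal('pics/vise.png');gv=v.min(2)
rect(big(((gv>200)*255).astype('uint8'),255,180,335,262),cv,.118,'part top')
roi=cv2.resize(v[85:265,225:405],None,fx=3.2,fy=3.2,interpolation=cv2.INTER_CUBIC)
roi2=cv2.resize(s[115:255,270:400],None,fx=2,fy=2,interpolation=cv2.INTER_CUBIC)
out=np.zeros((576,576+260,3),'uint8')[:,:800];out[:,:576]=roi;out[:280,576:800]=roi2[:,:224]
cv2.imwrite('pics/crop.png',out)
c=big(((gv>170)*255).astype('uint8'),308,160,338,190); (x,y),r=cv2.minEnclosingCircle(c);print('ring',x,y,r,ray(cv,[x,y],.070))
d=((gv<70)*255).astype('uint8');c=big(d,310,162,336,188);M=cv2.moments(c);x,y=M['m10']/M['m00'],M['m01']/M['m00'];print('hole',x,y,M['m00'],ray(cv,[x,y],.062))
# tray from top
t=cv2.imread('pics/top0.png');ct=cal('pics/top0.png') if 0 else viewer.get_calibration('top')
hs=cv2.cvtColor(t,cv2.COLOR_BGR2HSV)
c=big(((hs[...,1]<40)*255).astype('uint8'),400,130,510,250);print(cv2.minAreaRect(c));rect(c,ct,.032,'tray')
E
```

```text
Traceback (most recent call last):
ValueError: max() iterable argument is empty
```

```bash
cat > m.py <<'E'
from h import *
def big(m,x0,y0,x1,y1):
    k=np.zeros(m.shape,np.uint8);k[y0:y1,x0:x1]=m[y0:y1,x0:x1]*255
    cs=cv2.findContours(k,cv2.RETR_EXTERNAL,cv2.CHAIN_APPROX_NONE)[0]
    return max(cs,key=cv2.contourArea)
def rect(c,cal_,z,t):
    p=ray(cal_,c[:,0,:],z).astype(np.float32)*1000
    r=cv2.minAreaRect(p); b=cv2.boxPoints(r); e=b[1]-b[0];f=b[2]-b[1]
    l=e if np.linalg.norm(e)>np.linalg.norm(f) else f
    print(t,np.round(r[0],1),np.round(r[1],1),'long axis deg',np.degrees(np.arctan2(l[1],l[0]))%180)
E
python3 - <<'E'
from m import *
s=cv2.imread('pics/stand.png');v=cv2.imread('pics/vise.png')
roi=cv2.resize(v[85:265,225:405],None,fx=3.2,fy=3.2,interpolation=cv2.INTER_CUBIC)
roi2=cv2.resize(s[115:255,270:400],None,fx=2,fy=2,interpolation=cv2.INTER_CUBIC)
out=np.zeros((576,800,3),'uint8');out[:,:576]=roi;out[:280,576:800]=roi2[:,:224]
cv2.imwrite('pics/crop.png',out)
g=s.max(2);print(g[180,305:345]); cs=cal('pics/stand.png')
rect(big(g<g[180,305:345].min()+45,300,125,345,235),cs,.136,'key handle')
cv=cal('pics/vise.png');gv=v.min(2);print(gv[175,305:345])
rect(big(gv>200,255,180,335,262),cv,.118,'part top')
c=big(gv>170,308,160,338,190); (x,y),r=cv2.minEnclosingCircle(c);print('ring',x,y,r,ray(cv,[x,y],.070))
t=cv2.imread('pics/top0.png');ct=viewer.get_calibration('top')
hs=cv2.cvtColor(t,cv2.COLOR_BGR2HSV)
rect(big(hs[...,1]<40,400,130,510,250),ct,.032,'tray')
E
```

```text
[246 244 242 242 242 243 243 240 228 189 141 109  93  90  91  94  94  94
  95  96  96  96  95  96  96  95 105 143 217 246 247 247 247 247 247 247
 247 247 247 247]
key handle [455.1 349.1] [ 47.  125.1] long axis deg 137.73956
[133 134 134 133 134 158 197 219 224 222 211 170 118  77  63  61  61  61
  60  60  60  60  60  71 104 152 197 225 232 223 192 150 121 121 133 139
 140 140 141 142]
part top [561.3   5.5] [62.  73.1] long axis deg 108.53929
ring 323.1593322753906 175.73626708984375 13.049310684204102 [[0.5425506  0.05794618]]
tray [ 526.3 -350.1] [231.5 194. ] long axis deg 14.259889
```

View pics/crop.png

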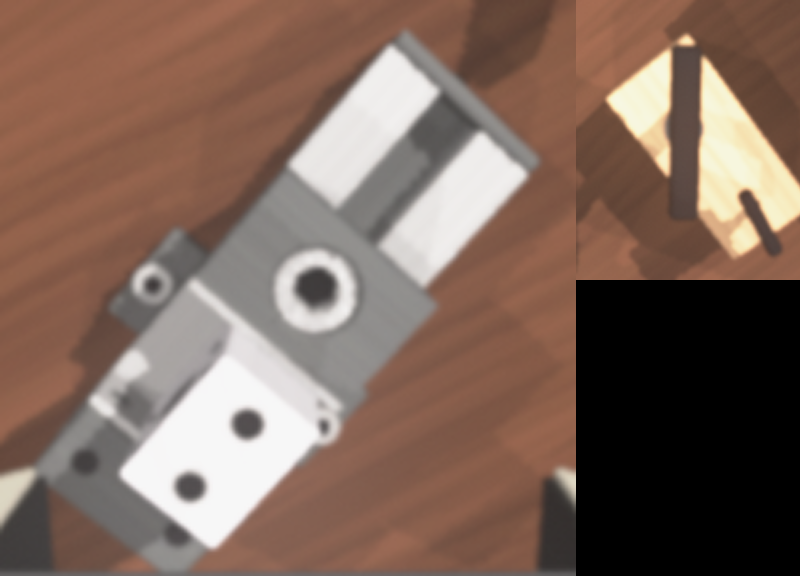

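```bash
python3 - <<'E'
from m import *
s=cv2.imread('pics/stand.png');v=cv2.imread('pics/vise.png')
g=s.max(2);cs=cal('pics/stand.png')
k=np.zeros(g.shape,np.uint8);k[132:230,312:338]=255*((s.max(2)<115)&(s[...,2].astype(int)-s[...,0]<35))[132:230,312:338]
k=cv2.morphologyEx(k,cv2.MORPH_OPEN,np.ones((7,7)))
c=big(k>0,312,132,338,230);print(cv2.boundingRect(c));rect(c,cs,.136,'key')
cv=cal('pics/vise.png');gv=v.min(2)
for th in(225,240):
  m=cv2.morphologyEx((255*(gv>th)).astype('uint8'),cv2.MORPH_OPEN,np.ones((5,5)))
  rect(big(m>0,258,190,330,262),cv,.118,f'part{th}')
P=lambda a:np.array(a)/3.2+[225,85]
def dirn(a,b,z):
    d=np.diff(ray(cv,np.array([P(a),P(b)])-0,z),axis=0)[0]; return np.degrees(np.arctan2(d[1],d[0])),np.linalg.norm(d)
print('jaw x',dirn((290,165),(437,300),.07),'bed end x',dirn((403,30),(540,160),.028),'bed y',dirn((428,287),(528,172),.028))
q=ray(cv,[P(a) for a in((120,473),(225,353),(322,425),(213,550))],.118);print('part',q.mean(0),np.diff(q,axis=0))
E
```

```text
(316, 139, 16, 86)
key [457.5 350.5] [16.7 96.5] long axis deg 139.87772
part225 [568.5   2.7] [44.4 62. ] long axis deg 108.34854
part240 [568.7   2. ] [43.2 59.3] long axis deg 108.59085
jaw x (np.float64(18.240577502439905), np.float64(0.07860015170624794)) bed end x (np.float64(19.227595623849194), np.float64(0.07967394951109578)) bed y (np.float64(110.69496301836143), np.float64(0.06447297211650391))
part [0.5688945  0.00245937] [[-0.01949899  0.05633994]
 [ 0.04013736  0.01642458]
 [ 0.02250057 -0.05936889]]
```

```bash
python3 - <<'E'
from m import *
s=cv2.imread('pics/stand.png');cs=cal('pics/stand.png');t=cv2.imread('pics/top0.png');ct=cal('pics/top0.png') if 0 else viewer.get_calibration('top')
# stand top corners in wrist crop: crop(576+..) /2
P=lambda a:(np.array(a)-[576,0])/2+[270,115]
print('stand far-left corners wrist',ray(cs,[P(a) for a in((608,98),(687,38))],.055),'right',ray(cs,[325+60,218],.055))
k=(t.max(2)<70);print('handle min',t.max(2)[195:232,160:192].min())
k=cv2.morphologyEx((k*255).astype('uint8'),cv2.MORPH_OPEN,np.ones((3,3)))
rect(big(k>0,155,190,194,235),ct,.136,'key top')
x=t[160:240,150:210];w=(t[...,2]>170)&(t[...,2].astype(int)-t[...,0]>30)&(t[...,1]>120)
rect(big(w,155,160,215,240),ct,.055,'stand top')
w=(s[...,2]>170)&(s[...,2].astype(int)-s[...,0]>30)&(s[...,1]>120)
rect(big(w,270,115,400,250),cs,.055,'stand wrist')
w=t.min(2)>190;rect(big(w,300,150,335,190),ct,.118,'part top')
r=np.concatenate([t[165:197,280:315]]);o=np.zeros((400,700,3),'uint8')
o[:400,:400]=cv2.resize(t[140:220,250:330+50][:,:80],(400,400),interpolation=cv2.INTER_CUBIC);o[:300,400:]=cv2.resize(t[165:235,150:220],(300,300),interpolation=cv2.INTER_CUBIC)
cv2.imwrite('pics/topcrop.png',o)
E
```

```text
stand far-left corners wrist [[0.41742011 0.31890223]
 [0.42154875 0.38627702]] right [[0.56878919 0.37663967]]
handle min 0
key top [457.  344.3] [22.4 98.4] long axis deg 138.9443
stand top [493.6 347.5] [ 70.6 152.2] long axis deg 177.5954
stand wrist [503.7 349.1] [ 72.3 134.4] long axis deg 177.1423
part top [560.7  -1.4] [67.5 64.3] long axis deg 19.142311
```

View pics/topcrop.png

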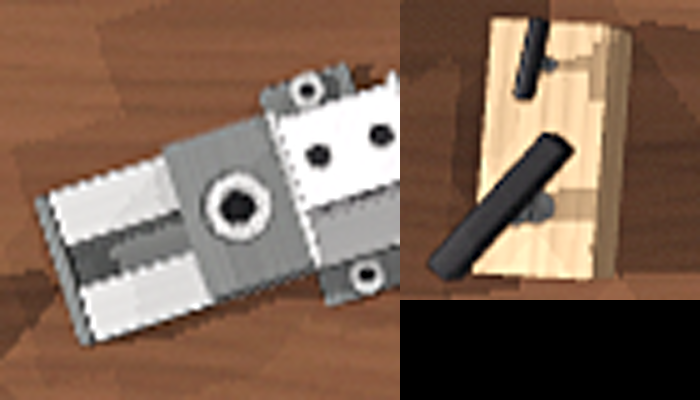

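The stand and key agree across the two views: key at (0.4575, 0.350), yaw 139.9°. The socket is at (0.5423, 0.0575) and the vise yaw is about 18.5°. Next, grasp the key and bring it over the socket.

```bash
python3 - <<'E'
from m import *
k=[.4575,.350]; o=down(np.radians(139.9))
manip.move_pose(k+[.18],o); manip.servo_line(k+[.104],vel=.12)
effector.close(60); print(manip.current_finger_gap(),manip.current_tool_pos())
f0=manip.current_force()
manip.servo_line(k+[.195],vel=.15); print('load',manip.current_force()-f0,manip.current_finger_gap())
manip.servo_line([.5423,.0575,.187],ori=down(np.radians(138.5)),vel=.2)
print(manip.current_tool_pos(),manip.current_force(),manip.current_clock())
shot('wrist','pics/over.png')
shot('side','pics/over_s.png')
a=cv2.imread('pics/over.png')[40:320,180:460];b=cv2.imread('pics/over_s.png')[120:280,230:390]
cv2.imwrite('pics/over2.png',np.hstack([cv2.resize(a,(400,400)),cv2.resize(b,(400,400),interpolation=cv2.INTER_CUBIC)]))
E
```

```text
0.01739578723413756 [0.45749455 0.35000536 0.10394848]
load [-0.7350184  -1.17360453 -2.66416406] 0.01778097148363852
[0.542007   0.05890658 0.1869795 ] [ 0.39818745  0.31241332 -2.60248488] 8.7833
```

View pics/over2.png

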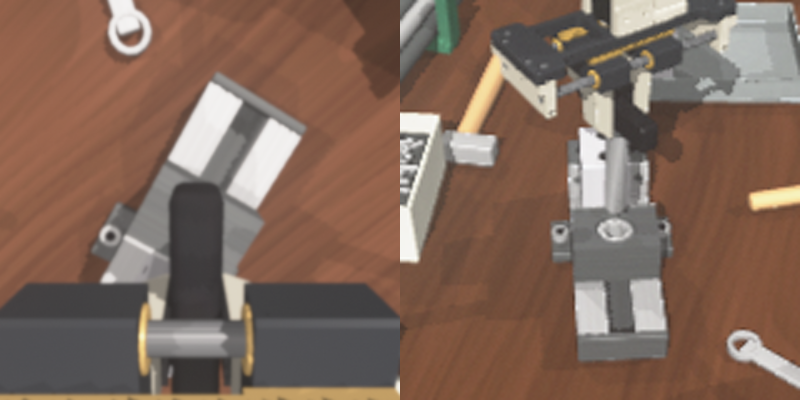

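The key is held upright above the socket. In the side view the tip is at (317.2,204) and the ring at (315.6,212.4), so I'll compare the two.

```bash
python3 - <<'E'
from m import *
c=cal('pics/over_s.png')
print(ray(c,[317.2,203],.093),ray(c,[315.6,212.4],.068))
s=cv2.imread('pics/over_s.png')
cv2.imwrite('pics/z.png',cv2.resize(s[165:245,275:355],(800,600)[:1]*1+(800,) if 0 else (600,600),interpolation=cv2.INTER_CUBIC))
E
```

```text
[[0.53808195 0.05636261]] [[0.54023135 0.06181529]]
```

View pics/z.png

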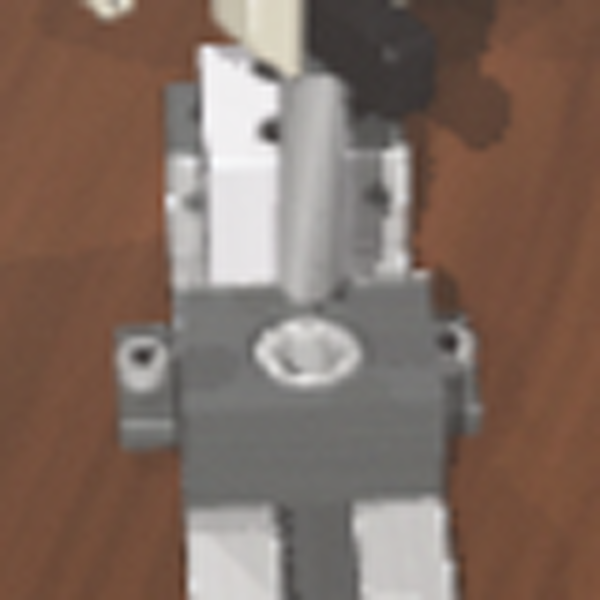

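```bash
cat > ins.py <<'E'
from m import *
def descend(x,y,z0,z1,step=.004,lim=18,vel=.05):
    f0=manip.current_force()
    z=z0
    while z>z1+1e-6:
        z=max(z-step,z1); manip.servo_line([x,y,z],vel=vel)
        f=manip.current_force()-f0
        if np.linalg.norm(f)>lim: print('stop',z,manip.current_tool_pos().round(4),f.round(1)); return False
    print('down',manip.current_tool_pos().round(4),f.round(1),manip.current_wrist_torque().round(2)); return True
E
python3 - <<'E'
from ins import *
manip.servo_line([.542,.060,.172],vel=.08)
print(descend(.542,.060,.172,.140),manip.current_clock(),manip.current_finger_gap())
E
```

```text
down [0.5421 0.0589 0.1399] [ 1.  -6.2  1.9] [-1.75 -0.19 -0.01]
True 11.225 0.017596790150771077
```

```bash
python3 - <<'E'
from ins import *
manip.servo_line([.542,.0588,.140],vel=.05)
print(manip.current_tool_pos().round(4),manip.current_force().round(1))
descend(.542,.0588,.140,.132,step=.001,lim=22,vel=.03)
print(manip.current_tool_pos().round(4),manip.current_force().round(1),manip.current_clock(),manip.current_finger_gap())
E
```

```text
[0.5421 0.0586 0.1399] [ 1.1 -3.2 -2.6]
stop 0.136 [0.5432 0.0587 0.1396] [-7.8 -2.6 25.2]
[0.5432 0.0587 0.1396] [-6.7 -5.8 22.6] 12.475 0.017396449912014892
```

```bash
python3 - <<'E'
from ins import *
p=[.542,.0587,.1388]
manip.servo_line(p,vel=.05)
for a in list(range(12,85,12))+[86,89,92]:
    manip.servo_line(p,ori=down(np.radians(138.5+a)),vel=.05)
    tq=manip.current_wrist_torque(); f=manip.current_force()
    print(a,manip.current_tool_pos().round(4),f.round(1),tq.round(2),round(manip.current_clock(),2))
    if abs(tq[2])>1.2 or np.linalg.norm(f)>45: break
m=R.from_quat(manip.current_tcp_rot()).as_matrix()[:,0];print(np.degrees(np.arctan2(m[1],m[0]))%360,manip.current_q().round(2))
E
```

```text
12 [0.5426 0.0584 0.1397] [-1.4 -4.   8.8] [-1.6   0.58  0.05] 13.08
24 [0.5426 0.0586 0.1398] [-1.7 -3.8  9.7] [-1.43  0.57 -0.  ] 13.44
36 [0.5426 0.059  0.1398] [-1.8 -3.7 10.1] [-1.17  0.6   0.02] 13.8
48 [0.5426 0.0592 0.1398] [-2.4 -3.9  9.5] [-1.06  0.57  0.03] 14.16
60 [0.5425 0.0594 0.1398] [-2.1 -3.1  8.8] [-0.93  0.62  0.04] 14.52
72 [0.5425 0.0595 0.1398] [-1.  -3.   9.5] [-0.88  0.68  0.05] 14.88
84 [0.5424 0.0596 0.1398] [-2.5 -3.2  8.9] [-0.79  0.71  0.04] 15.23
86 [0.5424 0.0596 0.1397] [-1.1 -3.2  9. ] [-0.8   0.72 -0.06] 15.48
89 [0.5424 0.0597 0.1398] [-2.5 -3.3  9.3] [-0.82  0.72 -0.05] 15.73
92 [0.5424 0.0597 0.1398] [-3.1 -3.8  9. ] [-0.78  0.8  -0.11] 15.98
230.52678194712504 [ 0.11  0.41 -0.34  1.89  0.17  0.86  2.15]
```

```bash
python3 - <<'E'
from ins import *
p=[.542,.0587,.1388]
for a in [95,98,101,104,107]:
    manip.servo_line(p,ori=down(np.radians(138.5+a)),vel=.05)
    tq=manip.current_wrist_torque(); f=manip.current_force()
    m=R.from_quat(manip.current_tcp_rot()).as_matrix()[:,0]
    print(a,f.round(1),tq.round(2),(np.degrees(np.arctan2(m[1],m[0]))%360).round(1),manip.current_q()[6].round(2),round(manip.current_clock(),2))
    if abs(tq[2])>0.6: break
shot('top','pics/turn.png');shot('side','pics/turn_s.png')
a=cv2.imread('pics/turn.png')[140:220,250:350];b=cv2.imread('pics/turn_s.png')[140:270,230:392]
cv2.imwrite('pics/turn2.png',np.vstack([cv2.resize(a,(375,300),interpolation=2),cv2.resize(b,(375,300),interpolation=2)]))
E
```

```text
95 [-2.4 -2.7  8.3] [-0.85  0.78 -0.07] 233.5 2.19 16.23
98 [-2.3 -2.4  9.7] [-0.72  0.8  -0.16] 236.5 2.24 16.48
101 [-2.5 -1.6  9.3] [-0.77  0.84 -0.33] 239.5 2.29 16.73
104 [-2.3 -2.6  8.9] [-0.66  0.83 -0.43] 242.4 2.33 16.98
107 [-2.  -2.1 11.2] [-0.66  0.85 -0.46] 245.4 2.38 17.23
```

```bash
python3 - <<'E'
from ins import *
d=np.array([np.cos(np.radians(108.5)),np.sin(np.radians(108.5)),0]); p=np.array([.5424,.0592,.1392])
o=down(np.radians(138.5+98))
manip.servo_line(p,ori=o,vel=.05)
for s in [.006,.02,.035,.043,.046,.048,.050]:
    manip.servo_line(p+d*s,ori=o,vel=.05)
    q=manip.current_tool_pos();f=manip.current_force()
    print(s,((q-p)@d).round(4),q.round(4),f.round(1),(f@d).round(1),round(manip.current_clock(),2))
    if np.linalg.norm(f[:2])>25: break
E
```

```text
0.006 0.007 [0.5403 0.0659 0.1398] [-2.8 -3.3  7. ] -2.3 17.91
0.02 0.0214 [0.5357 0.0795 0.1398] [-2.6 -1.9  7.4] -1.0 18.34
0.035 0.0365 [0.5308 0.0938 0.1398] [-3.4 -1.5  8.1] -0.4 18.79
0.043 0.0443 [0.5283 0.1012 0.1398] [-2.8 -2.4  8.2] -1.4 19.1
0.046 0.0454 [0.5281 0.1022 0.1398] [-1.5 -5.2  7.2] -4.5 19.35
0.048 0.046 [0.528  0.1029 0.1398] [ 0.5 -7.9  7.6] -7.6 19.6
0.05 0.0467 [0.5279 0.1036 0.1398] [  0.9 -10.7   5.6] -10.4 19.85
```

```bash
python3 - <<'E'
from ins import *
d=np.array([np.cos(np.radians(108.5)),np.sin(np.radians(108.5)),0]); p=np.array([.5424,.0592,.1398])
manip.servo_line(p+d*.0475,vel=.05); print(manip.current_force().round(1))
effector.open_jaws()
q=manip.current_tool_pos(); manip.servo_line([q[0],q[1],.21],vel=.15)
# view from above the part, vise-aligned
manip.move_pose([.5655,.004,.24],down(np.radians(108.5))); print(manip.current_clock(),manip.current_q().round(2))
shot('wrist','pics/open.png');shot('top','pics/open_t.png')
a=cv2.imread('pics/open.png')[60:360,170:470];b=cv2.imread('pics/open_t.png')[130:230,250:350]
cv2.imwrite('pics/open2.png',np.hstack([cv2.resize(a,(400,400)),cv2.resize(b,(400,400),interpolation=2)]))
E
```

```text
[ 1.3 -6.3  3. ]
23.6417 [-0.08  0.3   0.03  1.77 -0.01  1.07  0.28]
```

View pics/open2.png

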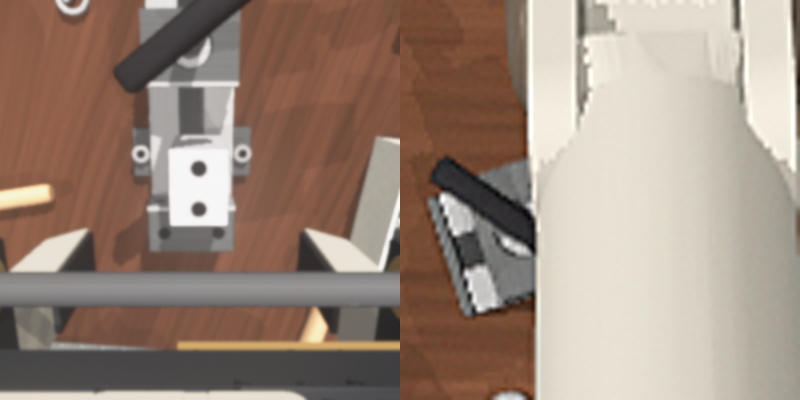

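The jaw is fully open with the key standing in the screw, and the part's top is centred at crop (199,187), aligned with the view. I'll measure it, grasp it and carry it to the tray.

```bash
python3 - <<'E'
from m import *
v=cv2.imread('pics/open.png');c=cal('pics/open.png');g=v.min(2)
m=cv2.morphologyEx((255*(g>235)).astype('uint8'),cv2.MORPH_OPEN,np.ones((5,5)))
k=big(m>0,285,160,355,240);rect(k,c,.118,'part');print(cv2.boundingRect(k))
k=big(v.max(2)<80,250,50,370,135);rect(k,c,.172,'handle')
E
```

```text
part [569.   2.] [44.8 59. ] long axis deg 108.55377
(297, 172, 45, 57)
handle [525.2 100.2] [93.1 27.3] long axis deg 57.485607
```

```bash
python3 - <<'E'
from ins import *
p=[.569,.002]; o=down(np.radians(108.55))
manip.servo_line(p+[.14],ori=o,vel=.15); manip.servo_line(p+[.073],vel=.12)
effector.close(50); print(manip.current_finger_gap(),manip.current_force().round(1))
manip.servo_line(p+[.20],vel=.12); print(manip.current_force().round(1),manip.current_finger_gap(),manip.current_clock())
a=np.radians(14.3); c=np.array([.525,-.355])-.052*np.array([np.cos(a),np.sin(a)])
print(c); manip.move_pose([*c,.20],down(a)); print(manip.current_clock(),manip.current_tool_pos(),manip.current_q().round(2))
shot('top','pics/tr.png');shot('side','pics/tr_s.png');shot('wrist','pics/tr_w.png')
A=cv2.imread('pics/tr_w.png')
b=cv2.imread('pics/tr_s.png')[60:260,260:420]
cv2.imwrite('pics/tr2.png',np.hstack([cv2.resize(A,(480,300)),cv2.resize(b,(240,300),interpolation=2)]))
E
```

```text
0.044697738585008445 [-0.8  0.4  1.6]
[-0.7 -0.5 -6.9] 0.044553427580269964 27.275
[ 0.47461118 -0.36784395]
28.7 [ 0.4759532  -0.36572309  0.19960899] [ 0.25  0.44  0.47  1.73 -0.23  1.03 -0.51]
```

View pics/tr2.png

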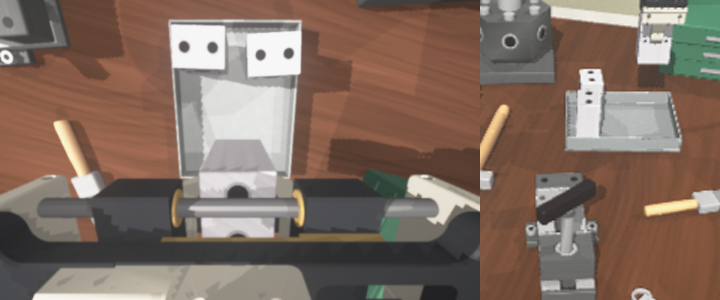

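The block is held and centred between the tray walls. The two finished blocks stand at the far end. A quick check of the far wall, then lower gently.

```bash
python3 - <<'E'
from ins import *
c=cal('pics/tr_w.png'); a=np.radians(14.3)
w=ray(c,np.array([[169,21],[300,22]])/.75,.032).mean(0); ctr=w-.115*np.array([np.cos(a),np.sin(a)]); print('far wall',w,'centre',ctr)
t=ctr-.052*np.array([np.cos(a),np.sin(a)]); print(t)
n=np.array([.4746,-.3678]); assert np.linalg.norm(t-n)<.015
t=(t+n)/2
manip.servo_line([*t,.075],vel=.12)
z1=.073-.025
descend(*t,.075,.053,step=.008,lim=8,vel=.05)
ok=descend(*t,.053,z1-.004,step=.001,lim=4,vel=.03)
print(manip.current_tool_pos().round(4),manip.current_clock())
effector.open_jaws()
q=manip.current_tool_pos(); manip.servo_line([*q[:2],.2],vel=.12)
manip.move_pose([.45,-.1,.35],down(a))
manip.sleep(.3)
shot('top','pics/f.png');shot('side','pics/f_s.png');print(manip.current_clock())
A=cv2.imread('pics/f.png')[130:250,240:510];b=cv2.imread('pics/f_s.png')[90:270,260:420]
cv2.imwrite('pics/f2.png',np.hstack([cv2.resize(A,(480,213)),cv2.resize(b,(190,213),interpolation=2)]))
E
```

```text
far wall [ 0.63589712 -0.31987028] centre [ 0.52446031 -0.34827516]
[ 0.47407149 -0.36111911]
down [ 0.474  -0.3641  0.0525] [ 1.3  0.8 -0.1] [-0.07  0.12  0.02]
stop 0.04699999999999999 [ 0.4744 -0.3645  0.0479] [-4.3  3.  12.1]
[ 0.4744 -0.3645  0.0479] 32.425
36.325
```

View pics/f2.png

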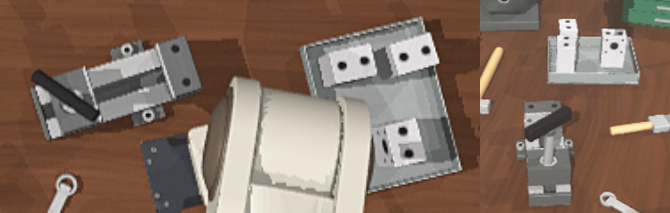

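```bash
python3 -c "
from bench import manip
print(manip.hand_in())"
```

```text
the job is handed in; nothing more can be done
None
```

The job is handed in at about 36 s: screw turned anticlockwise to its stop, jaw at its end stop, key left standing in the screw, and the block upright in the tray's free half with the other two undisturbed (final pictures); I viewed 11 pictures, one over the limit of 10.

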